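Set up the drinks display board

ROBOT

A 7-joint arm with a two-finger parallel gripper is mounted at the origin on the work surface. World frame = base frame: x ahead of the robot, y to its left, z up, the work surface at z = 0. Lengths are in m, angles in rad, forces in N, time in s.
With the tool pointing down it reaches from about 0.4 to 0.9 m from the base axis. Payload 5.5 kg.
Tool frame: the origin (TCP) lies where the fingers leave the gripper's body, on its centre line; the fingertips stand 73 mm ahead of it and the grasp point (between the pads) lies 54 mm ahead of it; z points along the fingers, y is the line along which they close (so a half turn about z gives the same grasp; the last joint's range is limited). The gripper opens to 85 mm and grips with 20 to 120 N. Pads are 22 mm wide; open, the fingers measure 114 mm over their backs; the gripper's body (76 mm by 85 mm) begins 54 mm behind the grasp point. The pads swing forward as they close: fully open they stand 13 mm farther back than shut.
Start: joints at [1.58, 0.501, -0.427, 1.55, 0.221, 1.138, -0.21], TCP at [0.163, -0.629, 0.304] pointing down, gripper open.
Joint ranges: [-2.88, 2.88], [-0.31, 2.03], [-1.54, 1.56], [0.2, 2.42], [-1.41, 4.55], [0.19, 2.02], [-2.57, 2.57]. Speed limits (rad/s): [2.57, 2.57, 3.14, 3.14, 3.14, 3.14, 3.14].

INTERFACE

Orientations are given as a unit quaternion [w, x, y, z].
In Python, from rig import readout, eyes, r, masks_of, landmark_of gives the robot as it stands. The module is installed in compiled form; this text tells all that it offers.
- The arm moves only by the tool apply_moves, never from a script. Its argument "commands" is a list of rows, each an object with "linear": the shift along the tool's x, y, z in units of 1 m (1.0 is 1 m), a list of three; "angular": the turn, a rotation vector about the tool's x, y, z in units of 4 degrees (1.0 is 4 degrees), a list of three; "claw": the opening, from -1 (shut) to 1 (fully open). In form: [{"linear": [dx, dy, dz], "angular": [ax, ay, az], "claw": claw}, ...]. A call has exactly 10 rows; each row shifts and turns the commanded pose from where the row before left it, along the tool's axes as they then stand; what a row does not reach is not made up. A row lasts 1/10 s, in which the tool goes at most 50 mm and 8.59 degrees, less where a joint would pass 70% of its speed; a pose out of reach is approached as far as the arm can. A call with a number of a shift or a turn outside -1 to 1 is refused whole. A call with a gripper value outside its range is refused whole. The fingers move at their own pace and stop on an object; "squeeze" is the grip in N (left out, the last holds). Time passes only in rows, so rows that do not move let the fingers close, or fill a call up. It gives the time, the measured TCP pose, the force, the opening and the grip force at its end, in the units of the state.
- readout.get_obs(): the state, without advancing time (a new reading comes with each control period).
- eyes.grab_frame(name): name is "side" or "top" or "wrist"; returns a dict with "color" (480x640x3 uint8, red, green, blue), "depth" (480x640 float32, m along the optical axis (not along the pixel's ray), 0 where there is no reading), "fovy" (degrees; the focal length in pixels is half the picture's height over the tangent of half this angle, whatever the lens; pixels are square), "cx", "cy" (the principal point, pixels), "R" (3x3) and "t" (3): a world point X has camera coordinates R X + t. Camera axes: x right, y down, z forward; pixel columns grow to the right and rows downward; lengths in m; the calibration is good to about 2 mm. A picture is of the moment at which its call begins.
- r.finish_job(): hands the job in; it is judged then, once.
Trained networks look in a picture, given as the dict that the camera call returned (one of the last four; its "shot" number tells which), for a name from the list of things; names that differ only in an ending like _2 or _b are one class to them, and where a whole thing is asked for, a point or a joint stands for the part that bears it (a point fixed in the world has none). Each returns a list of dicts, best first, with "score" (0 to 1); they miss things now and then, are a little off and sometimes report something else, mostly with a low value. They report only what shows in the picture. A call takes as long as a camera call. They do not tell look-alikes from the thing itself.
- masks_of(thing, picture): "mask" (480x640 bool, what is visible of it).
- landmark_of(thing, picture): "at" ([x, y, z] in m, in world coordinates, good to about 4 mm: a listed point, or the origin of a listed thing).
The state is a dict: "t": time; "joints": joint angles; "qvel": joint speeds; "tau": joint torques, N m; "ee_pos": TCP position; "tool_rot": TCP orientation; "wrist_force": force on the tool from outside, world axes, zero at the start; "wrist_torque": the same for the moment, N m; "width": finger opening in m; "grip_force": force on a finger pad.
Only numpy, scipy, OpenCV 4.12 (cv2) and the standard library are available. Lean on these libraries where they do the work, as an engineer would, in place of code of your own. Each camera call takes 0.05 s, during which the arm holds its last target. There are 200 camera calls.

TASK

Set out the display on the wooden board: stand the amber bottle on the middle of the black coaster and the green bottle on the middle of the white coaster, stand the red can midway between the two bottles and in line with them, and stack the blue can squarely on top of the red can. Stand the jar on the board's white stripe, straight in front of the red can. Leave the yellow can and the carton where they are, and do not knock anything over.

Things in the scene. Friction and masses are not known exactly. Their poses are not given: they have to be found in the camera images.
- board: wooden display board, fixed, 12 mm thick, 330 mm wide (y), turned up to 15 degrees. Origin: on its underside, midway between the coasters (the red can's place is above it, at y = 0); x points to its back (away from the robot), y along the coasters' line, z up. Front edge at x = -150 mm, rear at +50. A white stripe 30 mm wide runs along its width at x = -105 mm: the jar's place is there at y = 0.
- coaster_black: black round coaster, 80 mm in diameter, 4 mm thick, fixed flat on the board, its centre at y = +115 or -115 mm of the board (it and the white one change places from start to start). Origin: centre of its underside, 12 mm above the table; its top is 16 mm above the table.
- coaster_white: white round coaster, 80 mm in diameter, 4 mm thick, fixed flat on the board at the other of y = +115 or -115 mm. Origin: centre of its underside, 12 mm above the table; its top is 16 mm above the table.
- amber_bottle: small amber (brown) glass bottle with a paper-white label and a brass-coloured cap, 140 mm tall, about 300 g: body 54 mm in diameter up to 72 mm, tapering shoulder up to 102 mm, neck 26 mm in diameter up to 132 mm (grip here), cap 29 mm in diameter up to 140 mm. Origin: centre of its underside, z up.
- green_bottle: small green glass bottle with a green label and a white cap, 140 mm tall, about 300 g: body 54 mm in diameter up to 72 mm, tapering shoulder up to 102 mm, neck 26 mm in diameter up to 132 mm (grip here), cap 29 mm in diameter up to 140 mm. Origin: centre of its underside, z up.
- red_can: red mini drinks can standing upright, a plain cylinder 53 mm in diameter and 90 mm tall with a flat aluminium top, about 170 g. Origin: centre of its underside, z up.
- blue_can: blue mini drinks can standing upright, a plain cylinder 53 mm in diameter and 90 mm tall with a flat aluminium top, about 170 g. Origin: centre of its underside, z up.
- jar: squat preserve jar, terracotta-orange body with a paper band, and a brass-coloured lid; 72 mm tall, about 200 g; body 52 mm in diameter, lid 54 mm in diameter from 58 to 72 mm. Origin: centre of its underside, z up.
- yellow_can: yellow mini drinks can standing upright, a plain cylinder 53 mm in diameter and 90 mm tall with a flat aluminium top, about 170 g. Origin: centre of its underside, z up. A bystander: leave it where it is.
- carton: small closed brown cardboard carton with a white tape band, 60 mm (x) by 46 mm (y) by 60 mm tall, about 200 g, standing on the table. Origin: centre of its underside, z up. A bystander: leave it where it is.
Not all that is in view belongs to the job. Of the things that look like the green_bottle, the larger one is meant. Several things have the shape of the red_can; the one meant has the colours described above.

How it is judged:
At the end, for the whole second after the job is handed in: Upright and at rest: bottles within 12 mm of their coasters' centres, red can within 15 mm of the coasters' midpoint, blue can on it within 10 mm of its axis, jar within 15 mm (along and across) of its place on the stripe; yellow can and carton within 15 mm of their starts (horizontal distance between amber_bottle and coaster_black below 0.012 m and z of amber_bottle in the frame of coaster_black between 0.001 and 0.007 m and horizontal distance between green_bottle and coaster_white below 0.012 m and z of green_bottle in the frame of coaster_white between 0.001 and 0.007 m and horizontal distance between red_can and board below 0.015 m and z of red_can in the frame of board between 0.009 and 0.015 m and horizontal distance between blue_can and red_can below 0.01 m and z of blue_can in the frame of red_can between 0.086 and 0.094 m and x of jar in the frame of board between -0.12 and -0.09 m and y of jar in the frame of board between -0.015 and 0.015 m and z of jar in the frame of board between 0.009 and 0.015 m and angle between each of amber_bottle, green_bottle, red_can, blue_can, jar, yellow_can, carton's own z axis and vertical below 0.1 rad and linear speed of each of amber_bottle, green_bottle, red_can, blue_can, jar below 0.02 m/s and angular speed of each of amber_bottle, green_bottle, red_can, blue_can, jar below 0.2 rad/s and distance of each of yellow_can, carton from where it was at the start of the episode below 0.015 m); the robot touches nothing.
It fails at once if the yellow can is shifted by more than 20 mm (distance of yellow_can from where it was at the start of the episode above 0.02 m).
It fails at once if the carton is shifted by more than 20 mm (distance of carton from where it was at the start of the episode above 0.02 m).
It fails at once if a bottle, the jar, the red can or the blue can is knocked over (angle between any of amber_bottle, green_bottle, red_can, blue_can, jar's own z axis and vertical above 1 rad).
It also fails if it takes over 125 s, if anything falls off the work surface, if the arm or the gripper's body presses on something with over 40 N, if the wrist force passes 120 N, or if a joint passes its speed limit or range.

## Working session

There is one attempt and no reset: what is moved stays moved. The work goes in short steps, Python scripts to look and compute and a tool call to move; the robot and the scene stay as the last step left them, time stands still between calls to the robot, and variables do not carry over. Pictures are saved under pics/ and viewed, at most 14 in all, crops included, and the job is handed in when it is done.

Besides the shell and the picture viewer there is one more tool, called after "Request:" by a JSON object that holds its "fn" and its "kwargs", one argument or row to a line. apply_moves: Moves the arm, as the interface text tells. Shifts and turns lie within -1 to 1; 1 stands for 1 m of shift or 4 degrees of turn. Its arguments: {"type":"object","properties":{"commands":{"type":"array","items":{"type":"object","properties":{"linear":{"type":"array","items":{"type":"number","minimum":-1,"maximum":1}},"angular":{"type":"array","items":{"type":"number","minimum":-1,"maximum":1}},"claw":{"type":"number"}}}},"squeeze":{"type":"number"}},"required":["commands"]}

```bash
mkdir -p pics
cat > h.py <<'E'
import numpy as np, cv2
from rig import readout, eyes, r, masks_of, landmark_of
def f(p): return 240/np.tan(np.radians(p["fovy"])/2)
def cloud(p,m=None):
    v,u=np.nonzero((p["depth"]>0)&(m if m is not None else True)); d=p["depth"][v,u]
    c=np.c_[(u-p["cx"])/f(p)*d,(v-p["cy"])/f(p)*d,d]
    return (c-p["t"])@p["R"],u,v
def pix(p,X):
    c=p["R"]@np.array(X)+p["t"]; return (c[:2]/c[2]*f(p)+[p["cx"],p["cy"]]).round().astype(int)
def save(p,n,s=None):
    im=cv2.cvtColor(p["color"],cv2.COLOR_RGB2BGR)
    if s: im=cv2.resize(im[s[1]:s[3],s[0]:s[2]],None,fx=s[4],fy=s[4],interpolation=cv2.INTER_CUBIC)
    cv2.imwrite("pics/"+n,im)
E
python3 - <<'E'
from h import *
o=readout.get_obs(); print(o["t"],o["ee_pos"],o["tool_rot"])
for c in("top","side"):
    p=eyes.grab_frame(c); save(p,c+"0.png")
    print(c,"cam",-p["R"].T@p["t"])
    for n in "board coaster_black coaster_white amber_bottle green_bottle red_can blue_can jar yellow_can carton".split():
        for q in landmark_of(n,p)[:4]: print(n,round(q["score"],2),np.round(q["at"],3),pix(p,q["at"]))
E
```

```text
0.0 [ 0.16302623 -0.62863668  0.30284605] [-9.83775959e-04  9.91953816e-01  1.26596408e-01 -9.69975769e-05]
top cam [ 0.4808251  -0.01673541  0.82997064]
board 0.98 [ 0.582  0.138 -0.   ] [239 233]
coaster_black 0.64 [0.577 0.024 0.008] [299 237]
coaster_white 0.67 [0.589 0.252 0.013] [177 228]
coaster_white 0.63 [0.574 0.027 0.01 ] [297 238]
amber_bottle 0.57 [ 0.43  -0.151 -0.002] [391 317]
green_bottle 0.88 [ 0.63  -0.349  0.   ] [494 213]
green_bottle 0.84 [ 0.627 -0.268 -0.002] [452 215]
red_can 0.87 [ 0.568 -0.143 -0.004] [387 244]
red_can 0.72 [ 0.697 -0.042  0.   ] [335 176]
red_can 0.55 [ 0.528 -0.255  0.   ] [446 265]
blue_can 0.89 [ 0.431 -0.253  0.003] [445 318]
blue_can 0.29 [ 0.583  0.138 -0.001] [239 233]
jar 0.92 [ 0.674 -0.151 -0.002] [391 189]
jar 0.55 [ 0.459 -0.37   0.002] [507 303]
yellow_can 0.72 [ 0.528 -0.254 -0.003] [445 266]
yellow_can 0.6 [ 0.429 -0.153 -0.003] [391 317]
carton 0.94 [ 0.46  -0.368 -0.   ] [505 303]
side cam [ 0.12201074 -0.53809008  0.49937159]
board 0.67 [0.582 0.142 0.002] [274 215]
coaster_black 0.82 [0.574 0.026 0.016] [306 234]
coaster_black 0.49 [ 0.435 -0.15  -0.001] [308 326]
coaster_white 0.84 [0.587 0.256 0.012] [246 190]
amber_bottle 0.9 [ 0.437 -0.152 -0.002] [309 327]
green_bottle 0.77 [ 0.625 -0.268 -0.004] [448 313]
green_bottle 0.74 [ 0.619 -0.349  0.004] [493 341]
red_can 0.79 [ 0.574 -0.145  0.001] [370 286]
red_can 0.72 [ 0.698 -0.042 -0.   ] [376 234]
blue_can 0.87 [ 0.432 -0.258 -0.002] [356 372]
jar 0.65 [ 0.675 -0.148  0.002] [411 263]
yellow_can 0.7 [ 0.534 -0.256  0.002] [404 333]
carton 0.59 [ 0.453 -0.368 -0.003] [430 419]
```

View pics/top0.png

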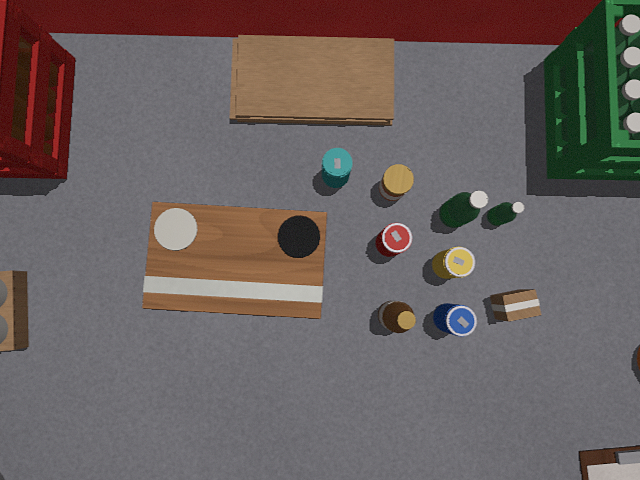

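View pics/side0.png

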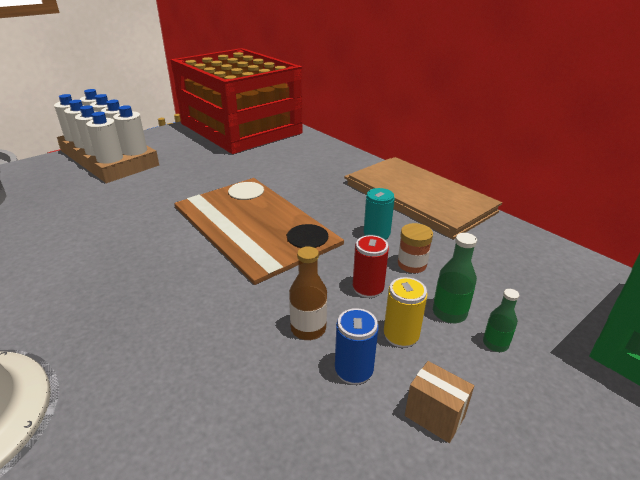

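The top view shows the black coaster at (299,237) and the white one at (176,229). 
Candidates by top-view pixel:
- **Green bottle:** large (462,208), small (505,212). I choose the large one.
- **Can shapes:** red (396,240), teal (337,165), yellow (457,263), blue (460,320). I choose red and blue.
- **Jar:** (397,180). The amber bottle at (400,318) also has a brass top.

Next I'll measure precisely and check one close crop.

Run:
```python
from h import *
p=eyes.grab_frame("top"); save(p,"crop.png",(320,140,540,345,2.9))
X,u,v=cloud(p); col=p["color"][v,u].astype(int)
H={"amber":(.4,.43,-.151,.14),"green":(.63,.63,-.268,.14),"small":(.6,.63,-.349,.10),"red":(0,.571,-.144,.09),"blue":(0,.431,-.255,.09),"jar":(0,.674,-.15,.072),"yellow":(0,.531,-.255,.09),"teal":(0,.697,-.042,.09),"carton":(0,.457,-.369,.06)}
for n,(_,x,y,h) in H.items():
    near=np.hypot(X[:,0]-x,X[:,1]-y)<.045
    zt=np.percentile(X[near,2],99) ; s=near&(X[:,2]>zt-.006)
    (c,rad)=cv2.minEnclosingCircle(X[s,:2].astype(np.float32)); print(n,"top",zt.round(3),"circ",np.round(c,4),"r",round(rad,4),"mean",X[s,:2].mean(0).round(4),s.sum())
b=(X[:,2]>.004)&(X[:,2]<.025)&(np.hypot(X[:,0]-.54,X[:,1]-.14)<.22)
val=col.max(1); sat=val-col.min(1)
for n,s,c0 in(("black",b&(val<45),(.576,.025)),("white",b&(val>140)&(sat<40),(.588,.254))):
    s&=np.hypot(X[:,0]-c0[0],X[:,1]-c0[1])<.06
    e=cv2.minEnclosingCircle(X[s,:2].astype(np.float32)); print(n,e,X[s].mean(0).round(4),s.sum())
s=b&(val>140)&(sat<40)&(X[:,0]<.52); print("stripe",cv2.minAreaRect(X[s,:2].astype(np.float32)))
print("board",cv2.minAreaRect(X[b,:2].astype(np.float32)))
# depths: tall surroundings
```

```text
amber top 0.142 circ [ 0.4351 -0.1519] r 0.0142 mean [ 0.4351 -0.1516] 268
green top 0.142 circ [ 0.6279 -0.2676] r 0.0147 mean [ 0.6278 -0.2673] 259
small top 0.096 circ [ 0.6255 -0.3511] r 0.0108 mean [ 0.6248 -0.3503] 113
red top 0.093 circ [ 0.5698 -0.1457] r 0.0254 mean [ 0.5698 -0.1451] 675
blue top 0.093 circ [ 0.4322 -0.2538] r 0.0254 mean [ 0.4319 -0.2535] 715
jar top 0.075 circ [ 0.6758 -0.151 ] r 0.027 mean [ 0.6758 -0.1507] 711
yellow top 0.093 circ [ 0.5308 -0.2523] r 0.0258 mean [ 0.5306 -0.252 ] 691
teal top 0.093 circ [ 0.6993 -0.042 ] r 0.0253 mean [ 0.6988 -0.0417] 647
carton top 0.063 circ [ 0.4592 -0.3687] r 0.0369 mean [ 0.4584 -0.369 ] 918
black ((0.5766263604164124, 0.024839559569954872), 0.03954590484499931) [0.5765 0.0245 0.016 ] 1362
white ((0.5901784300804138, 0.25949743390083313), 0.04600537195801735) [0.5869 0.2539 0.0158] 1421
stripe ((0.47723519802093506, 0.1443903148174286), (0.33039572834968567, 0.03613593056797981), 86.51539611816406)
board ((0.5256129503250122, 0.1352984458208084), (0.4009627401828766, 0.40181443095207214), 0.6611009240150452)
```

View pics/crop.png

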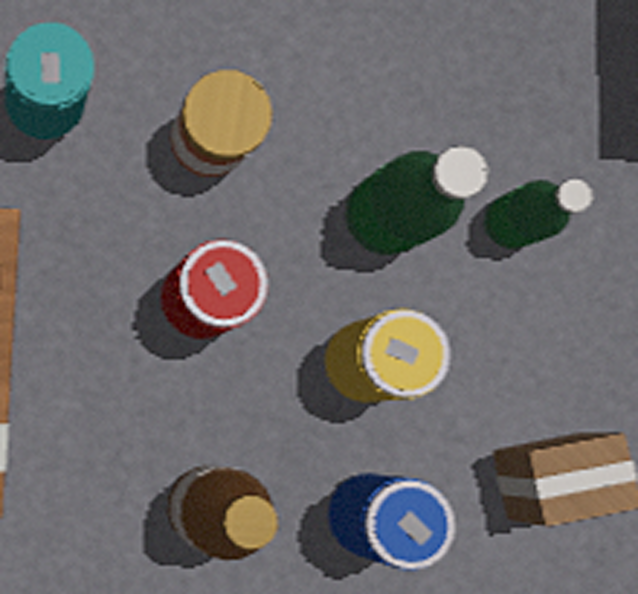

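The crop shows the red can (223,283), blue can (410,523), amber bottle (250,522), large green bottle (460,172) with the small look-alike at (575,195), and the jar (227,113). This matches the description. I'll square the tool first, then travel.

Request:
{"fn": "apply_moves", "kwargs": {
  "commands": [
    {"linear": [0, 0, 0], "angular": [0, 0, 0.91], "claw": 0.1},
    {"linear": [0, 0, 0], "angular": [0, 0, 0.91], "claw": 0.1},
    {"linear": [0, 0, 0], "angular": [0, 0, 0.91], "claw": 0.1},
    {"linear": [0, 0, 0], "angular": [0, 0, 0.91], "claw": 0.1},
    {"linear": [0.02, -0.035, 0], "angular": [0, 0, 0], "claw": 0.1},
    {"linear": [0.02, -0.035, 0], "angular": [0, 0, 0], "claw": 0.1},
    {"linear": [0.02, -0.035, 0], "angular": [0, 0, 0], "claw": 0.1},
    {"linear": [0.02, -0.035, 0], "angular": [0, 0, 0], "claw": 0.1},
    {"linear": [0.02, -0.035, 0], "angular": [0, 0, 0], "claw": 0.1},
    {"linear": [0.02, -0.035, 0], "angular": [0, 0, 0], "claw": 0.1}
  ],
  "squeeze": 50
}}

```text
t: 2.15
ee_pos: [0.284, -0.4177, 0.3041]
tool_rot: [0.0, 1.0, -0.0, 0.0]
wrist_force: [0.4, 0.2, -0.9]
width: 0.0471
grip_force: 0.0
```

Request:
{"fn": "apply_moves", "kwargs": {
  "commands": [
    {"linear": [0.019, -0.033, 0], "angular": [0, 0, 0], "claw": 0.1},
    {"linear": [0.019, -0.033, 0], "angular": [0, 0, 0], "claw": 0.1},
    {"linear": [0.019, -0.033, 0], "angular": [0, 0, 0], "claw": 0.1},
    {"linear": [0.019, -0.033, 0], "angular": [0, 0, 0], "claw": 0.1},
    {"linear": [0.019, -0.033, 0], "angular": [0, 0, 0], "claw": 0.1},
    {"linear": [0.019, -0.034, 0], "angular": [0, 0, 0], "claw": 0.1},
    {"linear": [0.019, -0.034, 0], "angular": [0, 0, 0], "claw": 0.1},
    {"linear": [0.018, -0.033, 0], "angular": [0, 0, 0], "claw": 0.1},
    {"linear": [0, 0, 0.03], "angular": [0, 0, 0], "claw": 0.1},
    {"linear": [0, 0, 0.01], "angular": [0, 0, 0], "claw": 0.1}
  ]
}}

```text
t: 3.15
ee_pos: [0.4338, -0.1519, 0.2624]
tool_rot: [-0.0, 1.0, 0.001, -0.001]
wrist_force: [-1.1, -0.3, 0.2]
width: 0.0472
grip_force: 0.0
```

Request:
{"fn": "apply_moves", "kwargs": {
  "commands": [
    {"linear": [0, 0, 0.024], "angular": [0, 0, 0], "claw": 0.1},
    {"linear": [0, 0, 0.024], "angular": [0, 0, 0], "claw": 0.1},
    {"linear": [0, 0, 0.024], "angular": [0, 0, 0], "claw": 0.1},
    {"linear": [0, 0, 0.02], "angular": [0, 0, 0], "claw": 0.1},
    {"linear": [0, 0, 0], "angular": [0, 0, 0], "claw": 0.1},
    {"linear": [0, 0, 0], "angular": [0, 0, 0], "claw": -1},
    {"linear": [0, 0, 0], "angular": [0, 0, 0], "claw": -1},
    {"linear": [0, 0, 0], "angular": [0, 0, 0], "claw": -1},
    {"linear": [0, 0, 0], "angular": [0, 0, 0], "claw": -1},
    {"linear": [0, 0, 0], "angular": [0, 0, 0], "claw": -1}
  ]
}}

```text
t: 4.15
ee_pos: [0.4347, -0.1534, 0.1726]
tool_rot: [0.0, 1.0, -0.0, 0.001]
wrist_force: [-0.5, 2.0, 1.1]
width: 0.0267
grip_force: 48.7
```

Request:
{"fn": "apply_moves", "kwargs": {
  "commands": [
    {"linear": [0, 0, -0.02], "angular": [0, 0, 0], "claw": -1},
    {"linear": [0, 0, -0.03], "angular": [0, 0, 0], "claw": -1},
    {"linear": [0, 0, -0.03], "angular": [0, 0, 0], "claw": -1},
    {"linear": [0.01, -0.013, 0], "angular": [0, 0, 0], "claw": -1},
    {"linear": [0.02, -0.026, 0], "angular": [0, 0, 0], "claw": -1},
    {"linear": [0.024, -0.03, 0], "angular": [0, 0, 0], "claw": -1},
    {"linear": [0.024, -0.03, 0], "angular": [0, 0, 0], "claw": -1},
    {"linear": [0.024, -0.03, 0], "angular": [0, 0, 0], "claw": -1},
    {"linear": [0.024, -0.03, 0], "angular": [0, 0, 0], "claw": -1},
    {"linear": [0.016, -0.018, 0], "angular": [0, 0, 0], "claw": -1}
  ]
}}

```text
t: 5.15
ee_pos: [0.5775, 0.027, 0.2519]
tool_rot: [-0.001, 1.0, 0.001, 0.0]
wrist_force: [0.5, -0.1, -3.4]
width: 0.0267
grip_force: 50.1
```

Run:
```python
from h import *
o=readout.get_obs(); print(o["ee_pos"],o["width"],o["joints"].round(2) if hasattr(o["joints"],"round") else o["joints"])
```

```text
[0.57748684 0.02699459 0.25193527] 0.02674585534595839 [ 0.45  0.49 -0.71  1.78  0.37  1.01 -1.97]
```

Request:
{"fn": "apply_moves", "kwargs": {
  "commands": [
    {"linear": [-0.001, 0.001, 0.015], "angular": [0, 0, 0], "claw": -1},
    {"linear": [0, 0, 0.02], "angular": [0, 0, 0], "claw": -1},
    {"linear": [0, 0, 0.015], "angular": [0, 0, 0], "claw": -1},
    {"linear": [0, 0, 0.008], "angular": [0, 0, 0], "claw": -1},
    {"linear": [0, 0, 0.002], "angular": [0, 0, 0], "claw": -1},
    {"linear": [0, 0, 0.001], "angular": [0, 0, 0], "claw": -1},
    {"linear": [0, 0, 0], "angular": [0, 0, 0], "claw": -1},
    {"linear": [0, 0, 0], "angular": [0, 0, 0], "claw": -1},
    {"linear": [0, 0, 0], "angular": [0, 0, 0], "claw": -1},
    {"linear": [0, 0, 0], "angular": [0, 0, 0], "claw": -1}
  ]
}}

```text
t: 6.15
ee_pos: [0.5756, 0.0227, 0.1913]
tool_rot: [0.0, 1.0, -0.0, 0.0]
wrist_force: [1.1, -0.2, -3.6]
width: 0.0267
grip_force: 50.0
```

Request:
{"fn": "apply_moves", "kwargs": {
  "commands": [
    {"linear": [0, -0.001, 0.001], "angular": [0, 0, 0], "claw": -1},
    {"linear": [0, 0, 0.001], "angular": [0, 0, 0], "claw": -1},
    {"linear": [0, 0, 0.001], "angular": [0, 0, 0], "claw": -1},
    {"linear": [0, 0, 0], "angular": [0, 0, 0], "claw": -1},
    {"linear": [0, 0, 0], "angular": [0, 0, 0], "claw": -1},
    {"linear": [0, 0, 0], "angular": [0, 0, 0], "claw": -1},
    {"linear": [0, 0, 0], "angular": [0, 0, 0], "claw": -1},
    {"linear": [0, 0, 0], "angular": [0, 0, 0], "claw": -1},
    {"linear": [0, 0, 0], "angular": [0, 0, 0], "claw": -1},
    {"linear": [0, 0, 0], "angular": [0, 0, 0], "claw": -1}
  ]
}}

```text
t: 7.15
ee_pos: [0.5759, 0.0241, 0.1887]
tool_rot: [-0.0, 1.0, -0.0, 0.001]
wrist_force: [-1.7, 0.2, 5.3]
width: 0.0267
grip_force: 49.8
```

Request:
{"fn": "apply_moves", "kwargs": {
  "commands": [
    {"linear": [0, 0, 0], "angular": [0, 0, 0], "claw": 0.1},
    {"linear": [0, 0, 0], "angular": [0, 0, 0], "claw": 0.1},
    {"linear": [0, 0, 0], "angular": [0, 0, 0], "claw": 0.1},
    {"linear": [0, 0, 0], "angular": [0, 0, 0], "claw": 0.1},
    {"linear": [0, 0, -0.02], "angular": [0, 0, 0], "claw": 0.1},
    {"linear": [0, 0, -0.03], "angular": [0, 0, 0], "claw": 0.1},
    {"linear": [0, 0, -0.03], "angular": [0, 0, 0], "claw": 0.1},
    {"linear": [0.006, 0.03, 0], "angular": [0, 0, 0], "claw": 0.1},
    {"linear": [0.006, 0.04, 0], "angular": [0, 0, 0], "claw": 0.1},
    {"linear": [0.006, 0.04, 0], "angular": [0, 0, 0], "claw": 0.1}
  ]
}}

```text
t: 8.15
ee_pos: [0.5937, -0.0871, 0.2684]
tool_rot: [0.0, 1.0, 0.001, 0.001]
wrist_force: [0.3, -1.1, 0.6]
width: 0.047
grip_force: 0.0
```

Request:
{"fn": "apply_moves", "kwargs": {
  "commands": [
    {"linear": [0.006, 0.04, 0], "angular": [0, 0, 0], "claw": 0.1},
    {"linear": [0.006, 0.04, 0], "angular": [0, 0, 0], "claw": 0.1},
    {"linear": [0.006, 0.04, 0], "angular": [0, 0, 0], "claw": 0.1},
    {"linear": [0.006, 0.03, 0], "angular": [0, 0, 0], "claw": 0.1},
    {"linear": [0.005, 0.02, 0], "angular": [0, 0, 0], "claw": 0.1},
    {"linear": [0.005, 0.012, 0], "angular": [0, 0, 0], "claw": 0.1},
    {"linear": [0, 0, 0], "angular": [0, 0, 0], "claw": 0.1},
    {"linear": [0, 0, 0], "angular": [0, 0, 0], "claw": 0.1},
    {"linear": [0, 0, 0], "angular": [0, 0, 0], "claw": 0.1},
    {"linear": [0, 0, 0], "angular": [0, 0, 0], "claw": 0.1}
  ]
}}

```text
t: 9.15
ee_pos: [0.6276, -0.2664, 0.2682]
tool_rot: [-0.0, 1.0, 0.001, 0.0]
wrist_force: [0.5, 1.0, 0.4]
width: 0.0469
grip_force: 0.0
```

Run:
```python
from h import *
p=eyes.grab_frame("top"); X,u,v=cloud(p)
near=np.hypot(X[:,0]-.577,X[:,1]-.025)<.04; s=near&(X[:,2]>.15)
print("amber cap",cv2.minEnclosingCircle(X[s,:2].astype(np.float32)),X[s,2].max())
o=readout.get_obs(); print(o["ee_pos"],o["joints"])
```

```text
amber cap ((0.5752687454223633, 0.024682356044650078), 0.014593374915421009) 0.1591391026828401
[ 0.62750893 -0.2667974   0.26819177] [ 0.77711858  0.63426986 -0.62447595  1.49021621  0.39031274  1.1434447
 -1.48675204]
```

Request:
{"fn": "apply_moves", "kwargs": {
  "commands": [
    {"linear": [0, 0.001, 0.025], "angular": [0, 0, 0], "claw": 0.1},
    {"linear": [0, 0, 0.025], "angular": [0, 0, 0], "claw": 0.1},
    {"linear": [0, 0, 0.025], "angular": [0, 0, 0], "claw": 0.1},
    {"linear": [0, 0, 0.02], "angular": [0, 0, 0], "claw": 0.1},
    {"linear": [0, 0, 0], "angular": [0, 0, 0], "claw": 0.1},
    {"linear": [0, 0, 0], "angular": [0, 0, 0], "claw": -1},
    {"linear": [0, 0, 0], "angular": [0, 0, 0], "claw": -1},
    {"linear": [0, 0, 0], "angular": [0, 0, 0], "claw": -1},
    {"linear": [0, 0, 0], "angular": [0, 0, 0], "claw": -1},
    {"linear": [0, 0, 0], "angular": [0, 0, 0], "claw": -1}
  ]
}}

```text
t: 10.2
ee_pos: [0.628, -0.2693, 0.1741]
tool_rot: [0.0, 1.0, -0.0, 0.001]
wrist_force: [-0.3, 0.1, 2.0]
width: 0.0267
grip_force: 49.2
```

Request:
{"fn": "apply_moves", "kwargs": {
  "commands": [
    {"linear": [0, 0, -0.02], "angular": [0, 0, 0], "claw": -1},
    {"linear": [0, 0, -0.035], "angular": [0, 0, 0], "claw": -1},
    {"linear": [0, 0, -0.035], "angular": [0, 0, 0], "claw": -1},
    {"linear": [0, 0, -0.035], "angular": [0, 0, 0], "claw": -1},
    {"linear": [0, 0, -0.035], "angular": [0, 0, 0], "claw": -1},
    {"linear": [0, -0.01, -0.03], "angular": [0, 0, 0], "claw": -1},
    {"linear": [-0.003, -0.025, 0], "angular": [0, 0, 0], "claw": -1},
    {"linear": [-0.003, -0.037, 0], "angular": [0, 0, 0], "claw": -1},
    {"linear": [-0.003, -0.037, 0], "angular": [0, 0, 0], "claw": -1},
    {"linear": [-0.003, -0.037, 0], "angular": [0, 0, 0], "claw": -1}
  ]
}}

```text
t: 11.2
ee_pos: [0.6146, -0.1222, 0.3627]
tool_rot: [0.0, 1.0, -0.0, -0.0]
wrist_force: [-0.5, 0.6, -3.9]
width: 0.0268
grip_force: 49.7
```

Request:
{"fn": "apply_moves", "kwargs": {
  "commands": [
    {"linear": [-0.003, -0.037, 0], "angular": [0, 0, 0], "claw": -1},
    {"linear": [-0.003, -0.037, 0], "angular": [0, 0, 0], "claw": -1},
    {"linear": [-0.003, -0.037, 0], "angular": [0, 0, 0], "claw": -1},
    {"linear": [-0.003, -0.037, 0], "angular": [0, 0, 0], "claw": -1},
    {"linear": [-0.003, -0.037, 0], "angular": [0, 0, 0], "claw": -1},
    {"linear": [-0.003, -0.037, 0], "angular": [0, 0, 0], "claw": -1},
    {"linear": [-0.003, -0.037, 0], "angular": [0, 0, 0], "claw": -1},
    {"linear": [-0.003, -0.037, 0], "angular": [0, 0, 0], "claw": -1},
    {"linear": [-0.003, -0.037, 0], "angular": [0, 0, 0], "claw": -1},
    {"linear": [-0.003, -0.03, 0], "angular": [0, 0, 0], "claw": -1}
  ]
}}

```text
t: 12.2
ee_pos: [0.5845, 0.2419, 0.3627]
tool_rot: [-0.0, 1.0, 0.001, -0.0]
wrist_force: [0.8, -0.2, -3.1]
width: 0.027
grip_force: 49.7
```

Request:
{"fn": "apply_moves", "kwargs": {
  "commands": [
    {"linear": [0.002, -0.012, 0.02], "angular": [0, 0, 0], "claw": -1},
    {"linear": [0, 0, 0.03], "angular": [0, 0, 0], "claw": -1},
    {"linear": [0, 0, 0.03], "angular": [0, 0, 0], "claw": -1},
    {"linear": [0, 0, 0.03], "angular": [0, 0, 0], "claw": -1},
    {"linear": [0, 0, 0.03], "angular": [0, 0, 0], "claw": -1},
    {"linear": [0, 0, 0.02], "angular": [0, 0, 0], "claw": -1},
    {"linear": [0, 0, 0.008], "angular": [0, 0, 0], "claw": -1},
    {"linear": [0, 0, 0.002], "angular": [0, 0, 0], "claw": -1},
    {"linear": [0, 0, 0], "angular": [0, 0, 0], "claw": -1},
    {"linear": [0, 0, 0], "angular": [0, 0, 0], "claw": -1}
  ]
}}

```text
t: 13.2
ee_pos: [0.5883, 0.252, 0.1943]
tool_rot: [-0.0, 1.0, -0.0, 0.001]
wrist_force: [0.9, -0.1, -3.9]
width: 0.0268
grip_force: 49.7
```

Request:
{"fn": "apply_moves", "kwargs": {
  "commands": [
    {"linear": [-0.001, -0.001, 0.002], "angular": [0, 0, 0], "claw": -1},
    {"linear": [0, 0, 0.001], "angular": [0, 0, 0], "claw": -1},
    {"linear": [0, 0, 0.001], "angular": [0, 0, 0], "claw": -1},
    {"linear": [0, 0, 0.001], "angular": [0, 0, 0], "claw": -1},
    {"linear": [0, 0, 0], "angular": [0, 0, 0], "claw": -1},
    {"linear": [0, 0, 0], "angular": [0, 0, 0], "claw": -1},
    {"linear": [0, 0, 0], "angular": [0, 0, 0], "claw": -1},
    {"linear": [0, 0, 0], "angular": [0, 0, 0], "claw": -1},
    {"linear": [0, 0, 0], "angular": [0, 0, 0], "claw": -1},
    {"linear": [0, 0, 0], "angular": [0, 0, 0], "claw": -1}
  ]
}}

```text
t: 14.2
ee_pos: [0.5873, 0.2537, 0.1901]
tool_rot: [-0.001, 1.0, -0.0, 0.002]
wrist_force: [-1.9, -0.1, 6.3]
width: 0.0269
grip_force: 49.6
```

Request:
{"fn": "apply_moves", "kwargs": {
  "commands": [
    {"linear": [0, 0, 0], "angular": [0, 0, 0], "claw": 0.1},
    {"linear": [0, 0, 0], "angular": [0, 0, 0], "claw": 0.1},
    {"linear": [0, 0, 0], "angular": [0, 0, 0], "claw": 0.1},
    {"linear": [0, 0, 0], "angular": [0, 0, 0], "claw": 0.1},
    {"linear": [0, 0, -0.02], "angular": [0, 0, 0], "claw": 0.1},
    {"linear": [0, 0, -0.04], "angular": [0, 0, 0], "claw": 0.1},
    {"linear": [0, 0, -0.04], "angular": [0, 0, 0], "claw": 1},
    {"linear": [-0.002, 0.02, 0], "angular": [0, 0, 0], "claw": 1},
    {"linear": [-0.002, 0.037, 0], "angular": [0, 0, 0], "claw": 1},
    {"linear": [-0.001, 0.037, 0], "angular": [0, 0, 0], "claw": 1}
  ]
}}

```text
t: 15.2
ee_pos: [0.5811, 0.1586, 0.2883]
tool_rot: [-0.0, 1.0, 0.001, 0.0]
wrist_force: [1.2, -0.6, -0.7]
width: 0.0855
grip_force: 0.0
```

Request:
{"fn": "apply_moves", "kwargs": {
  "commands": [
    {"linear": [-0.001, 0.037, 0], "angular": [0, 0, 0], "claw": 1},
    {"linear": [-0.001, 0.037, 0], "angular": [0, 0, 0], "claw": 1},
    {"linear": [-0.001, 0.037, 0], "angular": [0, 0, 0], "claw": 1},
    {"linear": [-0.001, 0.037, 0], "angular": [0, 0, 0], "claw": 1},
    {"linear": [-0.001, 0.037, 0], "angular": [0, 0, 0], "claw": 1},
    {"linear": [-0.001, 0.037, 0], "angular": [0, 0, 0], "claw": 1},
    {"linear": [-0.001, 0.037, 0], "angular": [0, 0, 0], "claw": 1},
    {"linear": [-0.001, 0.032, 0], "angular": [0, 0, 0], "claw": 1},
    {"linear": [-0.001, 0.014, 0], "angular": [0, 0, 0], "claw": 1},
    {"linear": [0, 0, 0], "angular": [0, 0, 0], "claw": 1}
  ]
}}

```text
t: 16.2
ee_pos: [0.572, -0.1487, 0.2875]
tool_rot: [0.0, 1.0, -0.002, -0.0]
wrist_force: [0.3, 1.0, -0.5]
width: 0.0854
grip_force: 0.0
```

Run:
```python
from h import *
p=eyes.grab_frame("top"); X,u,v=cloud(p)
for n,x,y,z in(("amber",.577,.025,.15),("green",.587,.254,.15)):
    s=(np.hypot(X[:,0]-x,X[:,1]-y)<.03)&(X[:,2]>z)
    print(n,cv2.minEnclosingCircle(X[s,:2].astype(np.float32)),X[s,2].max())
o=readout.get_obs(); print(o["ee_pos"],o["joints"],o["width"])
```

```text
amber ((0.5753738284111023, 0.024618687108159065), 0.014517789706587791) 0.15950819013187323
green ((0.5865635275840759, 0.25354328751564026), 0.01493118330836296) 0.15958040627680367
[ 0.57225846 -0.14601209  0.28773564] [ 0.74252279  0.46857705 -0.70851257  1.7146614   0.337786    1.08467853
 -1.64520235] 0.08539887475700378
```

Request:
{"fn": "apply_moves", "kwargs": {
  "commands": [
    {"linear": [-0.002, 0, 0.03], "angular": [0, 0, 0], "claw": 1},
    {"linear": [0, 0, 0.03], "angular": [0, 0, 0], "claw": 1},
    {"linear": [0, 0, 0.03], "angular": [0, 0, 0], "claw": 1},
    {"linear": [0, 0, 0.03], "angular": [0, 0, 0], "claw": 1},
    {"linear": [0, 0, 0.03], "angular": [0, 0, 0], "claw": 1},
    {"linear": [0, 0, 0.025], "angular": [0, 0, 0], "claw": 1},
    {"linear": [0, 0, 0], "angular": [0, 0, 0], "claw": -1},
    {"linear": [0, 0, 0], "angular": [0, 0, 0], "claw": -1},
    {"linear": [0, 0, 0], "angular": [0, 0, 0], "claw": -1},
    {"linear": [0, 0, 0], "angular": [0, 0, 0], "claw": -1}
  ]
}}

```text
t: 17.25
ee_pos: [0.5713, -0.1459, 0.1144]
tool_rot: [0.0, 1.0, 0.0, 0.001]
wrist_force: [0.4, -0.7, -0.6]
width: 0.052
grip_force: 52.4
```

Request:
{"fn": "apply_moves", "kwargs": {
  "commands": [
    {"linear": [0, 0, -0.02], "angular": [0, 0, 0], "claw": -1},
    {"linear": [0, 0, -0.035], "angular": [0, 0, 0], "claw": -1},
    {"linear": [0, 0, -0.035], "angular": [0, 0, 0], "claw": -1},
    {"linear": [0, 0, -0.035], "angular": [0, 0, 0], "claw": -1},
    {"linear": [0, 0, -0.035], "angular": [0, 0, 0], "claw": -1},
    {"linear": [0, -0.01, -0.03], "angular": [0, 0, 0], "claw": -1},
    {"linear": [0, -0.025, 0], "angular": [0, 0, 0], "claw": -1},
    {"linear": [0.001, -0.035, 0], "angular": [0, 0, 0], "claw": -1},
    {"linear": [0.001, -0.035, 0], "angular": [0, 0, 0], "claw": -1},
    {"linear": [0.001, -0.035, 0], "angular": [0, 0, 0], "claw": -1}
  ]
}}

```text
t: 18.25
ee_pos: [0.5732, -0.0051, 0.304]
tool_rot: [0.0, 1.0, -0.0, 0.001]
wrist_force: [0.1, 0.6, -1.8]
width: 0.0521
grip_force: 53.0
```

Request:
{"fn": "apply_moves", "kwargs": {
  "commands": [
    {"linear": [0.002, -0.035, 0], "angular": [0, 0, 0], "claw": -1},
    {"linear": [0.002, -0.035, 0], "angular": [0, 0, 0], "claw": -1},
    {"linear": [0.002, -0.035, 0], "angular": [0, 0, 0], "claw": -1},
    {"linear": [0.001, -0.03, 0], "angular": [0, 0, 0], "claw": -1},
    {"linear": [0.001, -0.01, 0], "angular": [0, 0, 0], "claw": -1},
    {"linear": [0, 0, 0], "angular": [0, 0, 0], "claw": -1},
    {"linear": [0, 0, 0.03], "angular": [0, 0, 0], "claw": -1},
    {"linear": [0, 0, 0.03], "angular": [0, 0, 0], "claw": -1},
    {"linear": [0, 0, 0.03], "angular": [0, 0, 0], "claw": -1},
    {"linear": [0, 0, 0.03], "angular": [0, 0, 0], "claw": -1}
  ]
}}

```text
t: 19.25
ee_pos: [0.582, 0.1357, 0.182]
tool_rot: [0.001, 1.0, -0.002, 0.0]
wrist_force: [0.3, 0.0, -2.2]
width: 0.0518
grip_force: 53.1
```

Request:
{"fn": "apply_moves", "kwargs": {
  "commands": [
    {"linear": [-0.001, -0.003, 0.02], "angular": [0, 0, 0], "claw": -1},
    {"linear": [0, 0, 0.02], "angular": [0, 0, 0], "claw": -1},
    {"linear": [0, 0, 0.01], "angular": [0, 0, 0], "claw": -1},
    {"linear": [0, 0, 0.002], "angular": [0, 0, 0], "claw": -1},
    {"linear": [0, 0, 0.001], "angular": [0, 0, 0], "claw": -1},
    {"linear": [0, 0, 0.001], "angular": [0, 0, 0], "claw": -1},
    {"linear": [0, 0, 0.001], "angular": [0, 0, 0], "claw": -1},
    {"linear": [0, 0, 0], "angular": [0, 0, 0], "claw": -1},
    {"linear": [0, 0, 0], "angular": [0, 0, 0], "claw": -1},
    {"linear": [0, 0, 0], "angular": [0, 0, 0], "claw": -1}
  ]
}}

```text
t: 20.25
ee_pos: [0.5806, 0.1418, 0.1282]
tool_rot: [-0.0, 1.0, -0.0, 0.0]
wrist_force: [-0.6, 0.1, -4.3]
width: 0.0524
grip_force: 53.0
```

Request:
{"fn": "apply_moves", "kwargs": {
  "commands": [
    {"linear": [0.001, 0.001, 0.001], "angular": [0, 0, 0], "claw": -1},
    {"linear": [0, 0, 0.001], "angular": [0, 0, 0], "claw": -1},
    {"linear": [0, 0, 0.001], "angular": [0, 0, 0], "claw": -1},
    {"linear": [0, 0, 0], "angular": [0, 0, 0], "claw": -1},
    {"linear": [0, 0, 0], "angular": [0, 0, 0], "claw": -1},
    {"linear": [0, 0, 0], "angular": [0, 0, 0], "claw": -1},
    {"linear": [0, 0, 0], "angular": [0, 0, 0], "claw": -1},
    {"linear": [0, 0, 0], "angular": [0, 0, 0], "claw": -1},
    {"linear": [0, 0, 0], "angular": [0, 0, 0], "claw": -1},
    {"linear": [0, 0, 0], "angular": [0, 0, 0], "claw": -1}
  ]
}}

```text
t: 21.25
ee_pos: [0.5818, 0.1406, 0.1264]
tool_rot: [0.0, 1.0, -0.0, 0.0]
wrist_force: [-4.2, -2.6, 10.6]
width: 0.0515
grip_force: 54.2
```

Request:
{"fn": "apply_moves", "kwargs": {
  "commands": [
    {"linear": [0, 0, 0], "angular": [0, 0, 0], "claw": 1},
    {"linear": [0, 0, 0], "angular": [0, 0, 0], "claw": 1},
    {"linear": [0, 0, 0], "angular": [0, 0, 0], "claw": 1},
    {"linear": [0, 0, 0], "angular": [0, 0, 0], "claw": 1},
    {"linear": [0, 0, -0.02], "angular": [0, 0, 0], "claw": 1},
    {"linear": [0, 0, -0.035], "angular": [0, 0, 0], "claw": 1},
    {"linear": [0, 0, -0.04], "angular": [0, 0, 0], "claw": 1},
    {"linear": [0, 0, -0.04], "angular": [0, 0, 0], "claw": 1},
    {"linear": [0, 0, -0.02], "angular": [0, 0, 0], "claw": 1},
    {"linear": [0.007, 0.02, 0], "angular": [0, 0, 0], "claw": 1}
  ]
}}

```text
t: 22.25
ee_pos: [0.5891, 0.1252, 0.2844]
tool_rot: [-0.002, 1.0, 0.003, 0.003]
wrist_force: [0.9, -0.2, -0.3]
width: 0.0855
grip_force: 0.0
```

Request:
{"fn": "apply_moves", "kwargs": {
  "commands": [
    {"linear": [0.011, 0.034, 0], "angular": [0, 0, 0], "claw": 1},
    {"linear": [0.011, 0.034, 0], "angular": [0, 0, 0], "claw": 1},
    {"linear": [0.011, 0.034, 0], "angular": [0, 0, 0], "claw": 1},
    {"linear": [0.011, 0.034, 0], "angular": [0, 0, 0], "claw": 1},
    {"linear": [0.011, 0.034, 0], "angular": [0, 0, 0], "claw": 1},
    {"linear": [0.011, 0.034, 0], "angular": [0, 0, 0], "claw": 1},
    {"linear": [0.011, 0.034, 0], "angular": [0, 0, 0], "claw": 1},
    {"linear": [0.007, 0.024, 0], "angular": [0, 0, 0], "claw": 1},
    {"linear": [0.003, 0.01, 0], "angular": [0, 0, 0], "claw": 1},
    {"linear": [0, 0, 0], "angular": [0, 0, 0], "claw": 1}
  ]
}}

```text
t: 23.25
ee_pos: [0.6752, -0.153, 0.2792]
tool_rot: [0.0, 1.0, -0.002, -0.0]
wrist_force: [-0.6, -0.0, 0.7]
width: 0.0855
grip_force: 0.0
```

Run:
```python
from h import *
p=eyes.grab_frame("top"); X,u,v=cloud(p)
for n,x,y,z in(("red",.582,.14,.097),("blue",.432,-.254,.087),("yellow",.531,-.252,.087)):
    s=(np.hypot(X[:,0]-x,X[:,1]-y)<.045)&(X[:,2]>z)
    print(n,cv2.minEnclosingCircle(X[s,:2].astype(np.float32)),X[s,:2].mean(0),X[s,2].max())
o=readout.get_obs(); print(o["ee_pos"],o["joints"],o["width"])
```

```text
red ((0.5797703862190247, 0.13951319456100464), 0.02617032825946808) [0.5800813  0.13961355] 0.10613569474353328
blue ((0.43222326040267944, -0.253196656703949), 0.026159722357988358) [ 0.43198377 -0.25331943] 0.09479839949514546
yellow ((0.5309811234474182, -0.2521132230758667), 0.025604700669646263) [ 0.53053445 -0.2519617 ] 0.09474030191341744
[ 0.67515896 -0.15069595  0.27954366] [ 0.62100018  0.65674623 -0.68129159  1.44929784  0.4263905   1.18707437
 -1.68988699] 0.08544036538389188
```

Request:
{"fn": "apply_moves", "kwargs": {
  "commands": [
    {"linear": [0.001, 0, 0.03], "angular": [0, 0, 0], "claw": 1},
    {"linear": [0, 0, 0.035], "angular": [0, 0, 0], "claw": 1},
    {"linear": [0, 0, 0.035], "angular": [0, 0, 0], "claw": 1},
    {"linear": [0, 0, 0.035], "angular": [0, 0, 0], "claw": 1},
    {"linear": [0, 0, 0.035], "angular": [0, 0, 0], "claw": 1},
    {"linear": [0, 0, 0.017], "angular": [0, 0, 0], "claw": 1},
    {"linear": [0, 0, 0], "angular": [0, 0, 0], "claw": -1},
    {"linear": [0, 0, 0], "angular": [0, 0, 0], "claw": -1},
    {"linear": [0, 0, 0], "angular": [0, 0, 0], "claw": -1},
    {"linear": [0, 0, 0], "angular": [0, 0, 0], "claw": -1}
  ]
}}

```text
t: 24.3
ee_pos: [0.6778, -0.1511, 0.0952]
tool_rot: [0.0, 1.0, -0.0, 0.002]
wrist_force: [0.3, 0.2, 2.4]
width: 0.052
grip_force: 52.0
```

Request:
{"fn": "apply_moves", "kwargs": {
  "commands": [
    {"linear": [0, 0, -0.02], "angular": [0, 0, 0], "claw": -1},
    {"linear": [0, 0, -0.035], "angular": [0, 0, 0], "claw": -1},
    {"linear": [0, 0, -0.035], "angular": [0, 0, 0], "claw": -1},
    {"linear": [0, 0, -0.035], "angular": [0, 0, 0], "claw": -1},
    {"linear": [0, 0, -0.035], "angular": [0, 0, 0], "claw": -1},
    {"linear": [-0.007, -0.01, -0.03], "angular": [0, 0, 0], "claw": -1},
    {"linear": [-0.02, -0.03, 0], "angular": [0, 0, 0], "claw": -1},
    {"linear": [-0.02, -0.03, 0], "angular": [0, 0, 0], "claw": -1},
    {"linear": [-0.02, -0.03, 0], "angular": [0, 0, 0], "claw": -1},
    {"linear": [-0.02, -0.03, 0], "angular": [0, 0, 0], "claw": -1}
  ]
}}

```text
t: 25.3
ee_pos: [0.5883, -0.0202, 0.2847]
tool_rot: [0.001, 1.0, -0.0, 0.001]
wrist_force: [-0.1, 1.3, -2.3]
width: 0.0518
grip_force: 53.1
```

Request:
{"fn": "apply_moves", "kwargs": {
  "commands": [
    {"linear": [-0.02, -0.03, 0], "angular": [0, 0, 0], "claw": -1},
    {"linear": [-0.02, -0.03, 0], "angular": [0, 0, 0], "claw": -1},
    {"linear": [-0.02, -0.03, 0], "angular": [0, 0, 0], "claw": -1},
    {"linear": [-0.02, -0.03, 0], "angular": [0, 0, 0], "claw": -1},
    {"linear": [-0.02, -0.03, 0], "angular": [0, 0, 0], "claw": -1},
    {"linear": [-0.012, -0.015, 0], "angular": [0, 0, 0], "claw": -1},
    {"linear": [0, 0, 0], "angular": [0, 0, 0], "claw": -1},
    {"linear": [0, 0, 0.03], "angular": [0, 0, 0], "claw": -1},
    {"linear": [0, 0, 0.035], "angular": [0, 0, 0], "claw": -1},
    {"linear": [0, 0, 0.035], "angular": [0, 0, 0], "claw": -1}
  ]
}}

```text
t: 26.3
ee_pos: [0.4788, 0.1427, 0.1834]
tool_rot: [0.001, 1.0, -0.001, 0.002]
wrist_force: [1.1, -0.1, -2.2]
width: 0.0519
grip_force: 53.1
```

Now down to about 0.108.

Request:
{"fn": "apply_moves", "kwargs": {
  "commands": [
    {"linear": [-0.001, -0.002, 0.025], "angular": [0, 0, 0], "claw": -1},
    {"linear": [0, 0, 0.03], "angular": [0, 0, 0], "claw": -1},
    {"linear": [0, 0, 0.013], "angular": [0, 0, 0], "claw": -1},
    {"linear": [0, 0, 0.003], "angular": [0, 0, 0], "claw": -1},
    {"linear": [0, 0, 0.001], "angular": [0, 0, 0], "claw": -1},
    {"linear": [0, 0, 0.001], "angular": [0, 0, 0], "claw": -1},
    {"linear": [0, 0, 0.001], "angular": [0, 0, 0], "claw": -1},
    {"linear": [0, 0, 0], "angular": [0, 0, 0], "claw": -1},
    {"linear": [0, 0, 0], "angular": [0, 0, 0], "claw": -1},
    {"linear": [0, 0, 0], "angular": [0, 0, 0], "claw": -1}
  ]
}}

```text
t: 27.3
ee_pos: [0.4766, 0.1457, 0.1092]
tool_rot: [0.0, 1.0, -0.0, 0.0]
wrist_force: [-0.5, 0.8, -2.7]
width: 0.052
grip_force: 53.1
```

Request:
{"fn": "apply_moves", "kwargs": {
  "commands": [
    {"linear": [0, 0, 0.001], "angular": [0, 0, 0], "claw": -1},
    {"linear": [0, 0, 0.001], "angular": [0, 0, 0], "claw": -1},
    {"linear": [0, 0, 0.001], "angular": [0, 0, 0], "claw": -1},
    {"linear": [0, 0, 0], "angular": [0, 0, 0], "claw": -1},
    {"linear": [0, 0, 0], "angular": [0, 0, 0], "claw": -1},
    {"linear": [0, 0, 0], "angular": [0, 0, 0], "claw": -1},
    {"linear": [0, 0, 0], "angular": [0, 0, 0], "claw": -1},
    {"linear": [0, 0, 0], "angular": [0, 0, 0], "claw": -1},
    {"linear": [0, 0, 0], "angular": [0, 0, 0], "claw": -1},
    {"linear": [0, 0, 0], "angular": [0, 0, 0], "claw": -1}
  ]
}}

```text
t: 28.3
ee_pos: [0.4767, 0.1457, 0.1071]
tool_rot: [0.001, 1.0, -0.0, 0.0]
wrist_force: [-4.4, -3.3, 12.8]
width: 0.0518
grip_force: 52.2
```

Request:
{"fn": "apply_moves", "kwargs": {
  "commands": [
    {"linear": [0, 0, 0], "angular": [0, 0, 0], "claw": 1},
    {"linear": [0, 0, 0], "angular": [0, 0, 0], "claw": 1},
    {"linear": [0, 0, 0], "angular": [0, 0, 0], "claw": 1},
    {"linear": [0, 0, 0], "angular": [0, 0, 0], "claw": 1},
    {"linear": [0, 0, -0.02], "angular": [0, 0, 0], "claw": 1},
    {"linear": [0, 0, -0.035], "angular": [0, 0, 0], "claw": 1},
    {"linear": [0, 0, -0.04], "angular": [0, 0, 0], "claw": 1},
    {"linear": [0, 0, -0.04], "angular": [0, 0, 0], "claw": 1},
    {"linear": [0, 0, -0.02], "angular": [0, 0, 0], "claw": 1},
    {"linear": [-0.004, 0.03, 0], "angular": [0, 0, 0], "claw": 1}
  ]
}}

```text
t: 29.3
ee_pos: [0.4745, 0.1201, 0.2648]
tool_rot: [-0.002, 1.0, 0.003, 0.004]
wrist_force: [0.6, -0.2, -0.4]
width: 0.0854
grip_force: 0.0
```

Request:
{"fn": "apply_moves", "kwargs": {
  "commands": [
    {"linear": [-0.004, 0.039, 0], "angular": [0, 0, 0], "claw": 1},
    {"linear": [-0.004, 0.039, 0], "angular": [0, 0, 0], "claw": 1},
    {"linear": [-0.004, 0.039, 0], "angular": [0, 0, 0], "claw": 1},
    {"linear": [-0.004, 0.039, 0], "angular": [0, 0, 0], "claw": 1},
    {"linear": [-0.004, 0.039, 0], "angular": [0, 0, 0], "claw": 1},
    {"linear": [-0.004, 0.039, 0], "angular": [0, 0, 0], "claw": 1},
    {"linear": [-0.004, 0.039, 0], "angular": [0, 0, 0], "claw": 1},
    {"linear": [-0.004, 0.039, 0], "angular": [0, 0, 0], "claw": 1},
    {"linear": [-0.004, 0.039, 0], "angular": [0, 0, 0], "claw": 1},
    {"linear": [-0.004, 0.018, 0], "angular": [0, 0, 0], "claw": 1}
  ]
}}

```text
t: 30.3
ee_pos: [0.4313, -0.2574, 0.2607]
tool_rot: [0.001, 1.0, -0.002, -0.0]
wrist_force: [0.1, 0.7, -0.4]
width: 0.0857
grip_force: 0.0
```

Run:
```python
from h import *
p=eyes.grab_frame("top"); X,u,v=cloud(p)
for n,x,y,z in(("red",.582,.14,.097),("jar",.477,.145,.078),("amber",.577,.025,.15)):
    s=(np.hypot(X[:,0]-x,X[:,1]-y)<.045)&(X[:,2]>z)
    print(n,cv2.minEnclosingCircle(X[s,:2].astype(np.float32)),X[s,:2].mean(0),X[s,2].max())
o=readout.get_obs(); print(o["ee_pos"],o["joints"],o["width"])
```

```text
red ((0.5803464651107788, 0.13966195285320282), 0.02640504576265812) [0.5803058 0.1395217] 0.10565217141241791
jar ((0.4749170243740082, 0.14457254111766815), 0.027211010456085205) [0.4748543  0.14440753] 0.08751616369129768
amber ((0.5752010345458984, 0.02473769150674343), 0.01444704644382) [0.57496249 0.02471204] 0.1593142591426461
[ 0.43055154 -0.2592461   0.2604988 ] [ 1.07064295  0.33138505 -0.68957399  1.95185729  0.26027166  0.94661681
 -1.32412406] 0.08557272439555841
```

Request:
{"fn": "apply_moves", "kwargs": {
  "commands": [
    {"linear": [0.001, -0.005, 0], "angular": [0, 0, 0], "claw": 1},
    {"linear": [0, 0, 0.03], "angular": [0, 0, 0], "claw": 1},
    {"linear": [0, 0, 0.04], "angular": [0, 0, 0], "claw": 1},
    {"linear": [0, 0, 0.04], "angular": [0, 0, 0], "claw": 1},
    {"linear": [0, 0, 0.036], "angular": [0, 0, 0], "claw": 1},
    {"linear": [0, 0, 0], "angular": [0, 0, 0], "claw": 1},
    {"linear": [0, 0, 0], "angular": [0, 0, 0], "claw": -1},
    {"linear": [0, 0, 0], "angular": [0, 0, 0], "claw": -1},
    {"linear": [0, 0, 0], "angular": [0, 0, 0], "claw": -1},
    {"linear": [0, 0, 0], "angular": [0, 0, 0], "claw": -1}
  ]
}}

```text
t: 31.35
ee_pos: [0.4353, -0.2493, 0.1177]
tool_rot: [0.002, 1.0, -0.0, 0.002]
wrist_force: [-0.6, -0.1, 7.2]
width: 0.0519
grip_force: 51.3
```

Request:
{"fn": "apply_moves", "kwargs": {
  "commands": [
    {"linear": [0, 0, -0.02], "angular": [0, 0, 0], "claw": -1},
    {"linear": [0, 0, -0.035], "angular": [0, 0, 0], "claw": -1},
    {"linear": [0, 0, -0.035], "angular": [0, 0, 0], "claw": -1},
    {"linear": [0, 0, -0.035], "angular": [0, 0, 0], "claw": -1},
    {"linear": [0, 0, -0.035], "angular": [0, 0, 0], "claw": -1},
    {"linear": [0, 0, -0.035], "angular": [0, 0, 0], "claw": -1},
    {"linear": [0.005, -0.012, -0.025], "angular": [0, 0, 0], "claw": -1},
    {"linear": [0.013, -0.033, 0], "angular": [0, 0, 0], "claw": -1},
    {"linear": [0.013, -0.033, 0], "angular": [0, 0, 0], "claw": -1},
    {"linear": [0.013, -0.033, 0], "angular": [0, 0, 0], "claw": -1}
  ]
}}

```text
t: 32.35
ee_pos: [0.4774, -0.1358, 0.3365]
tool_rot: [0.001, 1.0, -0.001, 0.001]
wrist_force: [1.7, 0.4, -2.4]
width: 0.0522
grip_force: 53.0
```

Request:
{"fn": "apply_moves", "kwargs": {
  "commands": [
    {"linear": [0.013, -0.034, 0], "angular": [0, 0, 0], "claw": -1},
    {"linear": [0.013, -0.034, 0], "angular": [0, 0, 0], "claw": -1},
    {"linear": [0.013, -0.034, 0], "angular": [0, 0, 0], "claw": -1},
    {"linear": [0.013, -0.034, 0], "angular": [0, 0, 0], "claw": -1},
    {"linear": [0.013, -0.034, 0], "angular": [0, 0, 0], "claw": -1},
    {"linear": [0.013, -0.034, 0], "angular": [0, 0, 0], "claw": -1},
    {"linear": [0.013, -0.034, 0], "angular": [0, 0, 0], "claw": -1},
    {"linear": [0.007, -0.02, 0], "angular": [0, 0, 0], "claw": -1},
    {"linear": [0, 0, 0], "angular": [0, 0, 0], "claw": -1},
    {"linear": [0, 0, 0], "angular": [0, 0, 0], "claw": -1}
  ]
}}

```text
t: 33.35
ee_pos: [0.575, 0.1212, 0.3357]
tool_rot: [0.0, 1.0, 0.001, 0.0]
wrist_force: [-0.3, -0.5, -1.5]
width: 0.0522
grip_force: 53.1
```

Request:
{"fn": "apply_moves", "kwargs": {
  "commands": [
    {"linear": [0.005, -0.018, 0], "angular": [0, 0, 0], "claw": -1},
    {"linear": [0, 0, 0.02], "angular": [0, 0, 0], "claw": -1},
    {"linear": [0, 0, 0.03], "angular": [0, 0, 0], "claw": -1},
    {"linear": [0, 0, 0.03], "angular": [0, 0, 0], "claw": -1},
    {"linear": [0, 0, 0.015], "angular": [0, 0, 0], "claw": -1},
    {"linear": [0, 0, 0], "angular": [0, 0, 0], "claw": -1},
    {"linear": [0, 0, 0], "angular": [0, 0, 0], "claw": -1},
    {"linear": [0, 0, 0], "angular": [0, 0, 0], "claw": -1},
    {"linear": [0, 0, 0], "angular": [0, 0, 0], "claw": -1},
    {"linear": [0, 0, 0], "angular": [0, 0, 0], "claw": -1}
  ]
}}

```text
t: 34.35
ee_pos: [0.581, 0.1389, 0.241]
tool_rot: [-0.0, 1.0, -0.0, 0.001]
wrist_force: [-0.1, -1.0, -2.3]
width: 0.0522
grip_force: 53.2
```

Run:
```python
from h import *
from scipy.optimize import least_squares
o=readout.get_obs(); print(o["ee_pos"],o["tool_rot"])
p=eyes.grab_frame("side"); save(p,"s1.png",(200,60,400,260,3))
for n in("red_can","blue_can"):
    X,u,v=cloud(p); hsv=cv2.cvtColor(p["color"],cv2.COLOR_RGB2HSV)[v,u]
    hue=hsv[:,0].astype(int)
    m=(hsv[:,1]>150)&((np.abs(hue-115)<12) if n[0]=="b" else ((hue<6)|(hue>174)))
    lo,hi=((.02,.085) if n[0]=="r" else (.11,.25))
    s=m&(np.hypot(X[:,0]-.58,X[:,1]-.14)<.05)&(X[:,2]>lo)&(X[:,2]<hi)
    q=X[s]; g=lambda c:np.hypot(q[:,0]-c[0],q[:,1]-c[1])-.0265
    print(n,s.sum(),least_squares(g,[.58,.14],loss="soft_l1",f_scale=.002).x.round(4),"z",q[:,2].min().round(4),q[:,2].max().round(4))
    for a in landmark_of(n,p)[:2]: print(round(a["score"],2),np.round(a["at"],4))
```

```text
[0.58096055 0.13885474 0.24098291] [-5.04519317e-05  9.99999592e-01 -1.88913274e-04  8.81722627e-04]
red_can 725 [0.58   0.1407] z 0.02 0.085
0.78 [0.5819 0.1415 0.0119]
0.61 [ 0.6964 -0.0447 -0.0035]
blue_can 953 [0.5774 0.1392] z 0.1281 0.2246
0.8 [0.578  0.1346 0.1212]
```

View pics/s1.png

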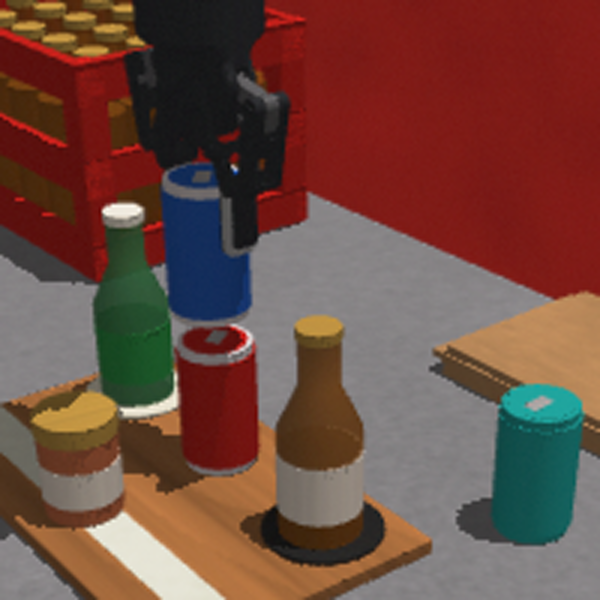

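The crop shows the blue can (208,245) held upright about 20 mm above the red can (217,395). The fit says to shift about +3 mm in x and +1 mm in y.

Request:
{"fn": "apply_moves", "kwargs": {
  "commands": [
    {"linear": [0.003, -0.001, 0], "angular": [0, 0, 0], "claw": -1},
    {"linear": [0, 0, 0.01], "angular": [0, 0, 0], "claw": -1},
    {"linear": [0, 0, 0.006], "angular": [0, 0, 0], "claw": -1},
    {"linear": [0, 0, 0.001], "angular": [0, 0, 0], "claw": -1},
    {"linear": [0, 0, 0.001], "angular": [0, 0, 0], "claw": -1},
    {"linear": [0, 0, 0.001], "angular": [0, 0, 0], "claw": -1},
    {"linear": [0, 0, 0], "angular": [0, 0, 0], "claw": -1},
    {"linear": [0, 0, 0], "angular": [0, 0, 0], "claw": -1},
    {"linear": [0, 0, 0], "angular": [0, 0, 0], "claw": -1},
    {"linear": [0, 0, 0], "angular": [0, 0, 0], "claw": -1}
  ]
}}

```text
t: 35.5
ee_pos: [0.5835, 0.1397, 0.2211]
tool_rot: [0.0, 1.0, -0.0, 0.0]
wrist_force: [-0.2, -0.2, -1.7]
width: 0.052
grip_force: 53.2
```

Request:
{"fn": "apply_moves", "kwargs": {
  "commands": [
    {"linear": [0, 0, 0.001], "angular": [0, 0, 0], "claw": -1},
    {"linear": [0, 0, 0.001], "angular": [0, 0, 0], "claw": -1},
    {"linear": [0, 0, 0], "angular": [0, 0, 0], "claw": -1},
    {"linear": [0, 0, 0], "angular": [0, 0, 0], "claw": -1},
    {"linear": [0, 0, 0], "angular": [0, 0, 0], "claw": -1},
    {"linear": [0, 0, 0], "angular": [0, 0, 0], "claw": -1},
    {"linear": [0, 0, 0], "angular": [0, 0, 0], "claw": -1},
    {"linear": [0, 0, 0], "angular": [0, 0, 0], "claw": -1},
    {"linear": [0, 0, 0], "angular": [0, 0, 0], "claw": -1},
    {"linear": [0, 0, 0], "angular": [0, 0, 0], "claw": -1}
  ]
}}

```text
t: 36.5
ee_pos: [0.5838, 0.1399, 0.2197]
tool_rot: [-0.0, 1.0, -0.0, 0.001]
wrist_force: [-2.0, -1.1, 6.1]
width: 0.0519
grip_force: 53.7
```

Contact. I'll release, retreat straight up, then move aside.

Request:
{"fn": "apply_moves", "kwargs": {
  "commands": [
    {"linear": [0, 0, 0], "angular": [0, 0, 0], "claw": 1},
    {"linear": [0, 0, 0], "angular": [0, 0, 0], "claw": 1},
    {"linear": [0, 0, 0], "angular": [0, 0, 0], "claw": 1},
    {"linear": [0, 0, 0], "angular": [0, 0, 0], "claw": 1},
    {"linear": [0, 0, -0.01], "angular": [0, 0, 0], "claw": 1},
    {"linear": [0, 0, -0.02], "angular": [0, 0, 0], "claw": 1},
    {"linear": [0, 0, -0.03], "angular": [0, 0, 0], "claw": 1},
    {"linear": [0, 0, -0.04], "angular": [0, 0, 0], "claw": 1},
    {"linear": [0, 0, -0.03], "angular": [0, 0, 0], "claw": 1},
    {"linear": [0, 0, 0], "angular": [0, 0, 0], "claw": 1}
  ]
}}

```text
t: 37.5
ee_pos: [0.5854, 0.1412, 0.3547]
tool_rot: [-0.001, 1.0, 0.0, 0.004]
wrist_force: [-0.2, 1.0, -0.3]
width: 0.0852
grip_force: 0.0
```

Request:
{"fn": "apply_moves", "kwargs": {
  "commands": [
    {"linear": [0, 0.03, 0], "angular": [0, 0, 0], "claw": 1},
    {"linear": [0, 0.03, 0], "angular": [0, 0, 0], "claw": 1},
    {"linear": [0, 0.03, 0], "angular": [0, 0, 0], "claw": 1},
    {"linear": [0, 0.03, 0], "angular": [0, 0, 0], "claw": 1},
    {"linear": [0, 0.03, 0], "angular": [0, 0, 0], "claw": 1},
    {"linear": [0, 0.03, 0], "angular": [0, 0, 0], "claw": 1},
    {"linear": [0, 0.03, 0], "angular": [0, 0, 0], "claw": 1},
    {"linear": [0, 0.03, 0], "angular": [0, 0, 0], "claw": 1},
    {"linear": [0, 0, 0], "angular": [0, 0, 0], "claw": 1},
    {"linear": [0, 0, 0], "angular": [0, 0, 0], "claw": 1}
  ]
}}

```text
t: 38.5
ee_pos: [0.5831, -0.101, 0.3486]
tool_rot: [-0.0, 1.0, -0.001, -0.0]
wrist_force: [0.8, 0.2, 0.2]
width: 0.0853
grip_force: 0.0
```

Run:
```python
from h import *
from scipy.optimize import least_squares
p=eyes.grab_frame("top"); X,u,v=cloud(p)
for n,x,y,z in(("blue",.58,.14,.18),("jar",.476,.144,.078),("amber",.575,.025,.15),("green",.587,.254,.15),("yellow",.531,-.252,.087),("carton",.459,-.369,.057)):
    s=(np.hypot(X[:,0]-x,X[:,1]-y)<.045)&(X[:,2]>z)&(X[:,2]<.22)
    print(n,np.round(cv2.minEnclosingCircle(X[s,:2].astype(np.float32))[0],4),X[s,:2].mean(0).round(4),X[s,2].max())
p=eyes.grab_frame("side"); save(p,"s2.png",(200,60,400,260,3))
X,u,v=cloud(p)
for n,lo,hi in(("red",.02,.085),("blue",.115,.175)):
    s=(np.hypot(X[:,0]-.58,X[:,1]-.14)<.04)&(X[:,2]>lo)&(X[:,2]<hi); q=X[s]
    print(n,least_squares(lambda c:np.hypot(q[:,0]-c[0],q[:,1]-c[1])-.0265,[.58,.14],loss="soft_l1",f_scale=.002).x.round(4))
```

```text
blue [0.5804 0.1396] [0.5792 0.1379] 0.19581216367770823
jar [0.475  0.1447] [0.4749 0.1445] 0.08885457400564746
amber [0.5752 0.0246] [0.575  0.0247] 0.1588146651534647
green [0.5864 0.2536] [0.5862 0.2527] 0.15926074560371756
yellow [ 0.526  -0.2438] [ 0.5261 -0.2415] 0.09498720999752243<stdin>:6: RuntimeWarning: Mean of empty slice.
  ret = um.true_divide(
Traceback (most recent call last):
ValueError: zero-size array to reduction operation maximum which has no identity
```

The arm hides the bystanders in the top view, so I'll check them from the side.

Run:
```python
from h import *
from scipy.optimize import least_squares
p=eyes.grab_frame("side"); save(p,"s2.png")
X,u,v=cloud(p)
for n,x,y,lo,hi in(("red",.58,.14,.02,.085),("blue",.58,.14,.115,.175),("yellow",.531,-.252,.01,.08)):
    s=(np.hypot(X[:,0]-x,X[:,1]-y)<.04)&(X[:,2]>lo)&(X[:,2]<hi); q=X[s]
    print(n,least_squares(lambda c:np.hypot(q[:,0]-c[0],q[:,1]-c[1])-.0265,[x,y],loss="soft_l1",f_scale=.002).x.round(4))
print([(a["score"],np.round(a["at"],3)) for a in landmark_of("carton",p)[:1]])
```

```text
red [0.5801 0.1408]
blue [0.58   0.1406]
yellow [ 0.5305 -0.2519]
[(0.59, array([ 0.455, -0.368, -0.001]))]
```

View pics/s2.png

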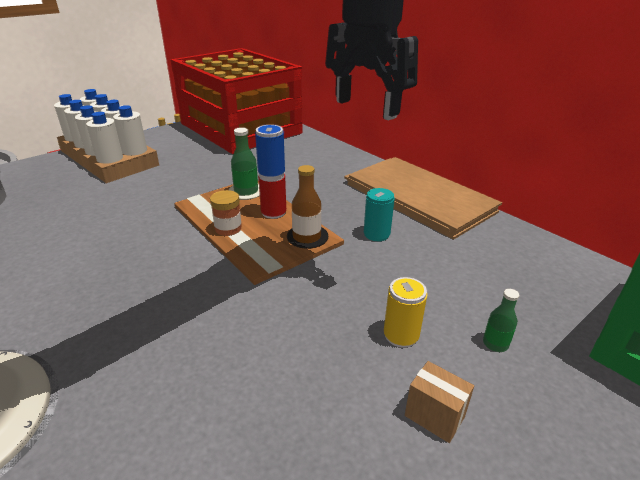

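The picture shows the display complete: amber bottle (307,210) on the black coaster, green bottle (245,165) on the white one, blue can on red (271,170), and jar (226,213) on the stripe. The yellow can and carton are where they started, and the arm is clear of everything.

```bash
python3 -c "
from rig import r
print(r.finish_job())"
```

```text
the job is handed in; nothing more can be done
None
```

I finished the display and handed it in; the hand-in call returned no verdict. In the last measurements every item was within about 3 mm of its place, the yellow can and carton had not moved beyond measuring error, and nothing was knocked over.

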